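Kit out and lift a frame fitter's carry tray

ROBOT

A 6-joint arm with a two-finger parallel gripper is mounted at the origin on the work surface. World frame = base frame: x ahead of the robot, y to its left, z up, the work surface at z = 0. Lengths are in mm, angles in rad, forces in N, time in s.
With the tool pointing down it reaches from about 250 to 775 mm from the base axis. Payload 4 kg.
Tool frame: the origin (TCP) lies midway between the tips of the shut fingers; the grasp point (between the pads) lies 19 mm behind it; z points along the fingers, y is the line along which they close (so a half turn about z gives the same grasp; the last joint's range is limited). The gripper opens to 94 mm and grips with 3 to 60 N. Pads are 16 mm wide; open, the fingers measure 119 mm over their backs; the gripper's body (75 mm by 177 mm) begins 78 mm behind the grasp point.
Start: joints at [1.203, 0.087, 1.371, -0, 1.684, -0.103], TCP at [143.953, 530.846, 205.506] pointing down, gripper open.
Joint ranges: [-3.1, 3.1], [-0.76, 2.03], [0.27, 2.55], [-1.08, 4.22], [0.17, 2.65], [-2.57, 2.57]. Speed limits (rad/s): [2.79, 2.79, 3.14, 3.14, 3.14, 3.14].

INTERFACE

Orientations are given as a unit quaternion [w, x, y, z].
In Python, from rig import bot gives the robot as it stands. The module is installed in compiled form; this text tells all that it offers.
- The arm moves only by the tool servo_tool, never from a script. Its argument "plan" is a list of rows, each an object of numbers: "fingers": the closure, from 0 (fully open) to 1 (shut); "dx", "dy", "dz": the shift along the world's x, y, z in mm; "roll": the turn about the world's z in rad. A call has 1 to 10 rows; each row is the pose to reach, as a shift and turn from the pose commanded when the call began; what a row does not reach only later rows make up. A row lasts 1/12 s, in which the tool goes at most 41.7 mm and 7.16 degrees, less where a joint would pass 70% of its speed; a pose out of reach is approached as far as the arm can. A call with a gripper value outside its range is refused whole. The fingers move at their own pace and stop on an object; "force" is the grip in N (left out, the last holds). Time passes only in rows, so rows that repeat a pose let the fingers close. It gives the time, the measured TCP pose, the force, the opening and the grip force at its end, in the units of the state.
- bot.state(): the state, without advancing time (a new reading comes with each control period).
- bot.snapshot(name): name is "side" or "top" or "wrist"; returns the picture (420x560x3 uint8, blue, green, red); there is no depth.
- bot.camera_info(name): a dict with "fx", "fy", "cx", "cy" (pixels), "R" (3x3) and "t" (3): a world point X has camera coordinates R X + t; the wrist camera has in their place "mount" (4x4, takes a point from camera to tool coordinates, whose origin is the TCP and whose axes are the flange's). Camera axes: x right, y down, z forward; pixel columns grow to the right and rows downward; lengths in mm; the calibration is good to about 2 mm. A picture is of the moment at which its call begins: read the wrist's pose just before it. camera_info takes no time and is no camera call.
- bot.job_done(): hands the job in; it is judged then, once.
The state is a dict: "time_s": time; "joint_positions": joint angles; "joint_velocities": joint speeds; "effort": joint torques, N m; "ee_pos": TCP position; "orientation": TCP orientation; "contact_force": force on the tool from outside, world axes, zero at the start; "ft_torque": the same for the moment, N m; "grip_width": finger opening in mm; "finger_force": force on a finger pad.
Only numpy, scipy, OpenCV 4.12 (cv2) and the standard library are available. Lean on these libraries where they do the work, as an engineer would, in place of code of your own. Each camera call takes 0.05 s, during which the arm holds its last target. There are 200 camera calls.

TASK

Lay the steel joining plate flat and lengthwise in the blue-lined compartment of the plywood carry tray, and the green-handled filling knife flat and lengthwise in the yellow-lined one, setting them down rather than dropping them, while the tray stands on its white board. Then take the tray by its red handle, lift it straight up about 10 cm clear of the board without tipping it, and finish while still holding it there, steady and level, with both pieces lying in it. Leave the other things on the bench where they are.

Things in the scene. Friction and masses are not known exactly. Their poses are not given: they have to be found in the camera images.
- board: White plastic board fixed to the bench, 220 x 220 x 15 mm, under the tray. Origin at the centre of its underside, on the bench; z up.
- tray: Loose plywood carry tray, 173 mm (its x) by 188 mm (its y), about 0.2 to 0.4 kg, standing on the white board. Origin at the centre of its underside, z up. Floor 5 mm thick; outer walls 4 mm thick, rising 14 mm above the underside. A 12 mm thick upright partition runs along its x through the middle and carries the red handle. It leaves two compartments, each 165 mm long (x) and 84 mm wide (y): the blue-lined one on the +y side, the yellow-lined one on the -y side.
- tray_blue (a point): Centre of the blue-lined compartment's floor, on its upper face; axes as the tray's.
- tray_yellow (a point): Centre of the yellow-lined compartment's floor, on its upper face; axes as the tray's.
- tray_handle (a point): Middle of the top edge of the tray's red handle, 46 mm above the tray's underside; axes as the tray's. The handle is a straight bar along the tray's x, 110 mm long, 12 mm thick (y) and 18 mm high, its underside 28 mm above the tray's underside with a 66 mm long, 8 mm high gap beneath its middle. The tray balances under the handle's middle. It is gripped from above across its 12 mm.
- plate: Loose flat steel joining plate with four dark screw holes, 110 mm (x) by 25 mm (y) by 6 mm thick, about 0.1 kg, lying on the bench. Origin at the centre of its underside, z up. It may lie either way round in its compartment.
- knife: Loose filling knife lying flat on the bench, 137 mm long, about 0.07 kg: a green handle 80 mm long (x from -60 to +20 mm), 20 mm wide (y) and 14 mm high, then a flat steel blade to x = +77 mm, up to 36 mm wide, 3 mm thick, 5.5 mm above the bench. Origin on the underside near the balance point, 20 mm behind the handle's blade end; z up. It may lie either way round in its compartment.
- glue: Bystander: white bottle with an orange cap, 56 mm diameter, 140 mm high. Origin at the centre of its underside.
- screw_jar: Bystander: amber glass jar with a steel lid, 60 mm diameter, 75 mm high. Origin at the centre of its underside.
- varnish_can: Bystander: grey and green can, 66 mm diameter, 150 mm high. Origin at the centre of its underside.
- tape_roll: Bystander: brown roll of tape lying flat, 100 mm outer diameter, 24 mm high. Origin at the centre of its underside.
- tape_measure: Bystander: yellow tape measure, 65 x 60 x 36 mm high. Origin at the centre of its underside.
- small_frame: Bystander: black picture frame lying flat, 120 x 160 x 14 mm. Origin at the centre of its underside.
There are look-alikes about, which are no part of the job. Of the things that look like the knife, the middle-sized one is meant. Of the things shaped like the plate, the steel one is meant.

How it is judged:
By the outcome, as a careful person would: the job done as asked, in the order asked, and still so for the second after the job is handed in, while the arm keeps its last pose, push and grip.
It also fails if it takes over 64 s, if anything falls off the work surface, if the arm or the gripper's body presses on something with over 40 N, if the wrist force passes 120 N, or if a joint passes its speed limit or range.

## Working session

There is one attempt and no reset: what is moved stays moved. The work goes in short steps, Python scripts to look and compute and a tool call to move; the robot and the scene stay as the last step left them, time stands still between calls to the robot, and variables do not carry over. Pictures are saved under pics/ and viewed, at most 10 in all, crops included, and the job is handed in when it is done.

Besides the shell and the picture viewer there is one more tool, called after "Request:" as a command line: name --argument value ..., lists and objects as JSON in quotes. servo_tool: Moves the arm, as the interface text tells. Its arguments: {"type":"object","properties":{"plan":{"type":"array","items":{"type":"object","properties":{"fingers":{"type":"number"},"dx":{"type":"number"},"dy":{"type":"number"},"dz":{"type":"number"},"roll":{"type":"number"}}}},"force":{"type":"number"}},"required":["plan"]}

```bash
mkdir -p pics
python3 - <<'E'
from rig import bot
import cv2
for n in("top","side"):
    cv2.imwrite(f"pics/{n}0.png",bot.snapshot(n)); c=bot.camera_info(n); print(n,c)
print(bot.camera_info("wrist")); print(bot.state())
E
```

```text
top {'fx': 438.3045915320385, 'fy': 438.3045915320385, 'cx': 280.5130196763603, 'cy': 208.7748200734943, 'R': array([[-0.0724019 , -0.99736108, -0.00537083],
       [-0.9758765 ,  0.07195226, -0.20612601],
       [ 0.2059685 , -0.00968265, -0.97851072]]), 't': array([  54.88968629,  560.77325418, 1139.16833173])}
side {'fx': 514.0567160068874, 'fy': 514.0567160068874, 'cx': 281.16785387949324, 'cy': 203.94270882002283, 'R': array([[ 0.81871748, -0.57387026,  0.01935462],
       [-0.27007508, -0.41461337, -0.86899667],
       [ 0.50671603,  0.70623556, -0.49443927]]), 't': array([-430.73747355,  227.20200468, 1239.79045408])}
{'fx': 320.56206176441594, 'fy': 320.56206176441594, 'cx': 280.07506177901433, 'cy': 210.86614516622424, 'mount': array([[-2.15910330e-04, -9.69160580e-01, -2.46429956e-01,
         7.15485653e+01],
       [ 9.99999949e-01, -2.67012983e-04,  1.73956684e-04,
        -3.14952728e-01],
       [-2.34391959e-04, -2.46429906e-01,  9.69160589e-01,
        -1.77670838e+02],
       [ 0.00000000e+00,  0.00000000e+00,  0.00000000e+00,
         1.00000000e+00]])}
{'time_s': 0.1, 'joint_positions': array([ 1.20291134e+00,  8.78640235e-02,  1.37206219e+00,  1.19976313e-05,
        1.68360086e+00, -1.03099465e-01]), 'joint_velocities': array([-4.73821378e-05,  4.32755306e-04, -5.49922877e-03,  1.36077555e-04,
        1.37433998e-03, -9.98798381e-04]), 'effort': array([ 2.10446909e-03, -3.41252410e+01, -3.03301084e+01,  7.19714141e-02,
        3.04806617e-02, -8.61293688e-05]), 'ee_pos': array([143.7621338 , 530.37967512, 204.45131914]), 'orientation': array([-2.31467652e-04,  1.32005616e-01,  9.91248497e-01, -9.39122927e-04]), 'contact_force': array([ 0.2718045 , -0.35424634,  0.73319706]), 'ft_torque': array([ 0.01820343, -0.03804114, -0.03899654]), 'finger_force': 0.0, 'grip_width': 93.68161043817558}
```

View pics/top0.png

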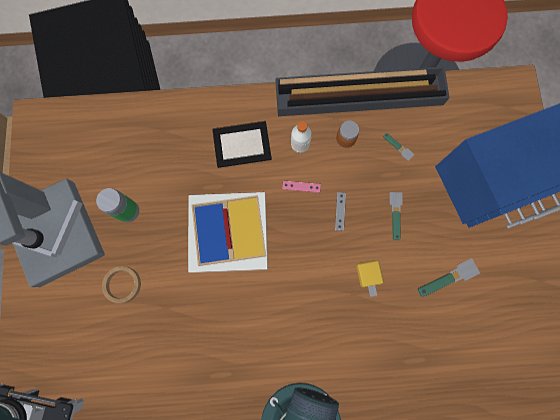

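Top view: tray on its board around (228,231), red handle around (227,228). The steel plate is at (340,211) and the pink look-alike at (301,187). The knives are small (398,147), middle (396,215) and large (449,278), so I want the middle one. Next I segment them and measure.

```bash
cat > h.py <<'E'
import cv2, numpy as np
from rig import bot
def cam(n):
    c=bot.camera_info(n)
    K=np.array([[c["fx"],0,c["cx"]],[0,c["fy"],c["cy"]],[0,0,1]])
    if n!="wrist": return K,c["R"],c["t"]
    s=bot.state(); w,x,y,z=s["orientation"]
    from scipy.spatial.transform import Rotation as Ro
    T=np.eye(4);T[:3,:3]=Ro.from_quat([x,y,z,w]).as_matrix();T[:3,3]=s["ee_pos"]
    M=np.linalg.inv(T@c["mount"]); return K,M[:3,:3],M[:3,3]
def px2w(cm,uv,z):
    K,R,t=cm; uv=np.atleast_2d(uv).astype(float)
    d=(np.linalg.inv(K)@np.c_[uv,np.ones(len(uv))].T).T@R; o=-R.T@t
    return o+d*((z-o[2])/d[:,2])[:,None]
def w2px(cm,X):
    K,R,t=cm; p=(np.atleast_2d(X)@R.T+t)@K.T; return p[:,:2]/p[:,2:]
def mrect(P):
    (c,s,a)=cv2.minAreaRect(P[:,:2].astype(np.float32))
    if s[0]<s[1]: a+=90; s=s[::-1]
    return np.round(c,1),np.round(s,1),round((a+90)%180-90,1)
E
python3 - <<'E'
from h import *
im=cv2.imread("pics/top0.png"); cm=cam("top"); hsv=cv2.cvtColor(im,cv2.COLOR_BGR2HSV)
def seg(name,box,lo,hi,z):
    x0,y0,x1,y1=box; m=cv2.inRange(hsv,lo,hi)[y0:y1,x0:x1]
    n,l,st,_=cv2.connectedComponentsWithStats(m); k=1+np.argmax(st[1:,4])
    v,u=np.nonzero(l==k); P=px2w(cm,np.c_[u+x0,v+y0],z); print(name,len(u),mrect(P),P.mean(0)[:2].round(1))
seg("plate",(325,185,355,240),(80,0,60),(140,120,255),6)
seg("kn green",(380,185,412,245),(50,60,30),(95,255,255),12)
seg("kn blade",(380,185,412,245),(90,0,100),(140,70,255),7)
seg("big green",(410,250,485,305),(50,60,30),(95,255,255),12)
seg("small green",(375,125,420,165),(50,60,30),(95,255,255),12)
seg("blue",(180,190,275,275),(100,120,60),(130,255,255),20)
seg("yellow",(180,190,275,275),(18,120,80),(35,255,255),20)
seg("red",(180,190,275,275),(170,120,60),(180,255,255),61)
seg("board",(180,185,275,280),(0,0,190),(180,40,255),15)
crop=cv2.resize(im[180:280,180:420],None,fx=3.3,fy=3.3,interpolation=cv2.INTER_CUBIC); cv2.imwrite("pics/c1.png",crop)
E
```

```text
plate 302 (array([ 555.9, -155.5]), array([107. ,  23.2]), -9.1) [ 555.2 -155.3]
kn green 187 (array([ 501.5, -307.4]), array([77.9, 16.9]), -7.2) [ 502.8 -307.4]
kn blade 175 (array([ 570.9, -316.1]), array([56.1, 31.5]), -7.1) [ 576.8 -316.5]
big green 327 (array([ 330.8, -395.6]), array([103.9,  24.3]), -69.4) [ 331.1 -396.6]
small green 103 (array([ 751.9, -327.4]), array([58.1, 15.8]), 42.1) [ 752.2 -327. ]
blue 1557 (array([518.2, 211.7]), array([158. ,  78.8]), 4.0) [517.1 212.2]
yellow 1661 (array([525.8, 115.7]), array([162.4,  80.9]), 4.1) [524.7 115.6]
red 6 (array([532.6, 158.7]), array([13.8,  0. ]), -2.7) [532.6 158.7]
board 1727 (array([520.3, 168.6]), array([217.9, 217.4]), -2.0) [507.7 178. ]
```

View pics/c1.png

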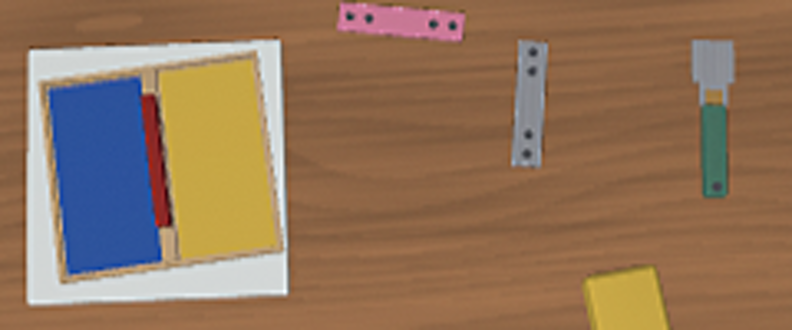

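View pics/side0.png

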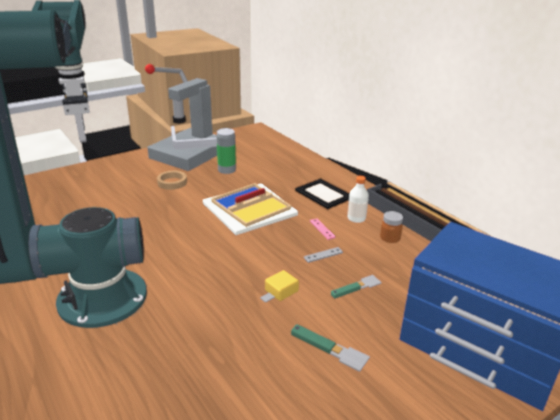

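The top view confirms the picks, and the measured sizes match the given ones:

| Item | Centre (x, y) | Angle | Check |
|---|---|---|---|
| Plate | (556, -155.5) | -9.1° | 107 x 23 seen, 110 x 25 given |
| Knife origin | (521, -310) | -7.1° | handle 78 long |
| Tray | (522, 163.7) | about 4.2° | compartments 96 mm apart, as expected |

In the side view the path at z 205 is clear of the bottles. Moving to hover over the plate.

Request:
servo_tool --plan '[{"dx": 20, "dy": -34, "dz": 0, "roll": 0.02, "fingers": 0.3}, {"dx": 41, "dy": -69, "roll": 0.04, "fingers": 0.5}, {"dx": 62, "dy": -103, "roll": 0.06, "fingers": 0.5}, {"dx": 82, "dy": -137, "roll": 0.08, "fingers": 0.5}, {"dx": 103, "dy": -171, "roll": 0.1, "fingers": 0.5}, {"dx": 123, "dy": -206, "roll": 0.106, "fingers": 0.5}, {"dx": 144, "dy": -240, "roll": 0.106, "fingers": 0.5}, {"dx": 165, "dy": -274, "roll": 0.106, "fingers": 0.5}, {"dx": 185, "dy": -309, "roll": 0.106, "fingers": 0.5}, {"dx": 206, "dy": -343, "roll": 0.106, "fingers": 0.5}]'

```text
$.plan[1]: bad value
```

Request:
servo_tool --plan '[{"dx": 20, "dy": -34, "dz": 0, "fingers": 0.5}, {"dx": 41, "dy": -69, "fingers": 0.5}, {"dx": 62, "dy": -103, "fingers": 0.5}, {"dx": 82, "dy": -137, "fingers": 0.5}, {"dx": 103, "dy": -171, "fingers": 0.5}, {"dx": 123, "dy": -206, "fingers": 0.5}, {"dx": 144, "dy": -240, "fingers": 0.5}, {"dx": 165, "dy": -274, "fingers": 0.5}, {"dx": 185, "dy": -309, "fingers": 0.5}, {"dx": 206, "dy": -343, "fingers": 0.5}]'

```text
$.plan[0]: bad value
```

All fields are required in each row.

Request:
servo_tool --plan '[{"dx": 20, "dy": -34, "dz": 0, "roll": 0.02, "fingers": 0.3}, {"dx": 41, "dy": -69, "dz": 0, "roll": 0.04, "fingers": 0.5}, {"dx": 62, "dy": -103, "dz": 0, "roll": 0.06, "fingers": 0.5}, {"dx": 82, "dy": -137, "dz": 0, "roll": 0.08, "fingers": 0.5}, {"dx": 103, "dy": -171, "dz": 0, "roll": 0.1, "fingers": 0.5}, {"dx": 123, "dy": -206, "dz": 0, "roll": 0.106, "fingers": 0.5}, {"dx": 144, "dy": -240, "dz": 0, "roll": 0.106, "fingers": 0.5}, {"dx": 165, "dy": -274, "dz": 0, "roll": 0.106, "fingers": 0.5}, {"dx": 185, "dy": -309, "dz": 0, "roll": 0.106, "fingers": 0.5}, {"dx": 206, "dy": -343, "dz": 0, "roll": 0.106, "fingers": 0.5}]'

```text
time_s: 0.93
ee_pos: [350.1, 186.0, 205.2]
orientation: [-0.0, 0.079, 0.997, 0.0]
contact_force: [1.3, 1.2, -0.7]
grip_width: 46.9
finger_force: 0.0
```

Request:
servo_tool --plan '[{"dx": 20, "dy": -34, "dz": 0, "roll": 0, "fingers": 0.5}, {"dx": 62, "dy": -103, "dz": 0, "roll": 0, "fingers": 0.5}, {"dx": 103, "dy": -171, "dz": 0, "roll": 0, "fingers": 0.5}, {"dx": 144, "dy": -240, "dz": 0, "roll": 0, "fingers": 0.5}, {"dx": 185, "dy": -309, "dz": 0, "roll": 0, "fingers": 0.5}, {"dx": 206, "dy": -343, "dz": 0, "roll": 0, "fingers": 0.5}, {"dx": 206, "dy": -343, "dz": 0, "roll": 0, "fingers": 0.5}, {"dx": 206, "dy": -343, "dz": 0, "roll": 0, "fingers": 0.5}, {"dx": 206, "dy": -343, "dz": 0, "roll": 0, "fingers": 0.5}, {"dx": 206, "dy": -343, "dz": 0, "roll": 0, "fingers": 0.5}]'

```text
time_s: 1.77
ee_pos: [556.7, -158.6, 204.1]
orientation: [-0.001, 0.081, 0.997, -0.0]
contact_force: [0.6, 0.2, 0.1]
grip_width: 46.9
finger_force: 0.0
```

Run:
```python
from h import *
cm=cam("wrist"); print(bot.state()["ee_pos"]); im=bot.snapshot("wrist"); cv2.imwrite("pics/w1.png",im)
print(w2px(cm,[[556,-155.5,6],[501.5,-307,12]]))
hsv=cv2.cvtColor(im,cv2.COLOR_BGR2HSV)
m=cv2.inRange(hsv,(80,0,60),(140,120,255)); n,l,st,c=cv2.connectedComponentsWithStats(m)
for k in range(1,n):
    if st[k,4]>300:
        v,u=np.nonzero(l==k); print(st[k],mrect(px2w(cm,np.c_[u,v],6)))
```

```text
[ 556.73329448 -158.60773049  204.13310372]
[[282.81748259 190.55032754]
 [145.26152159 166.29173138]]
[ 272  146   19   88 1572] (array([ 556.2, -157.7]), array([105.2,  21.5]), -9.6)
[139 202  31  44 834] (array([ 571.2, -318.5]), array([53.6, 33.9]), -6.1)
[  176   240   210   146 11502] (array([ 722.8, -185.6]), array([281.2, 214.7]), 80.8)
[    0   263   166   137 12639] (array([ 705.7, -464.7]), array([237.8, 209. ]), 80.1)
[  398   271   162   129 10602] (array([818.5,  69.4]), array([219.1, 201.8]), -87.2)
[258 364  42  22 730] (array([ 811.3, -202.6]), array([57.5, 34.5]), 80.8)
```

View pics/w1.png

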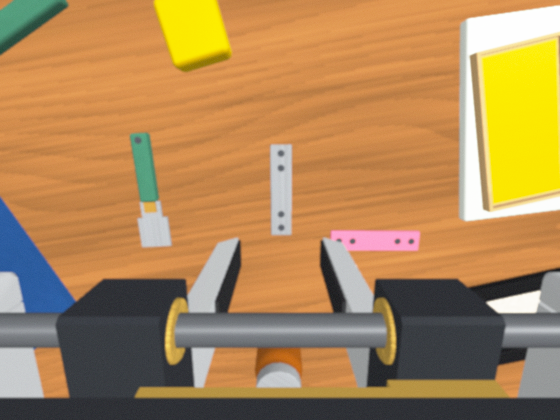

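The wrist view shows the steel plate at (281,190), centred between the fingers and aligned with them. Its position of (556, -157.5) agrees with the top camera within 2 mm. The glue and the pink look-alike are clear. Descending.

Request:
servo_tool --plan '[{"dx": 0, "dy": 1, "dz": -38, "roll": -0.01, "fingers": 0.5}, {"dx": 0, "dy": 1, "dz": -76, "roll": -0.01, "fingers": 0.5}, {"dx": 0, "dy": 1, "dz": -114, "roll": -0.01, "fingers": 0.5}, {"dx": 0, "dy": 1, "dz": -150, "roll": -0.01, "fingers": 0.5}, {"dx": 0, "dy": 1, "dz": -175, "roll": -0.01, "fingers": 0.5}, {"dx": 0, "dy": 1, "dz": -190, "roll": -0.01, "fingers": 0.5}, {"dx": 0, "dy": 1, "dz": -190, "roll": -0.01, "fingers": 0.5}, {"dx": 0, "dy": 1, "dz": -190, "roll": -0.01, "fingers": 0.5}, {"dx": 0, "dy": 1, "dz": -190, "roll": -0.01, "fingers": 0.5}]'

```text
time_s: 2.57
ee_pos: [556.9, -154.4, 16.9]
orientation: [0.001, 0.084, 0.996, -0.0]
contact_force: [-0.1, -0.1, 0.3]
grip_width: 47.1
finger_force: 0.0
```

Request:
servo_tool --plan '[{"dx": 0, "dy": -2, "dz": -10, "roll": 0, "fingers": 0.5}, {"dx": 0, "dy": -2, "dz": -15, "roll": 0, "fingers": 0.5}, {"dx": 0, "dy": -2, "dz": -15, "roll": 0, "fingers": 0.5}, {"dx": 0, "dy": -2, "dz": -15, "roll": 0, "fingers": 0.7}, {"dx": 0, "dy": -2, "dz": -15, "roll": 0, "fingers": 0.8}, {"dx": 0, "dy": -2, "dz": -15, "roll": 0, "fingers": 0.8}, {"dx": 0, "dy": -2, "dz": -15, "roll": 0, "fingers": 0.8}, {"dx": 0, "dy": -2, "dz": -15, "roll": 0, "fingers": 0.8}]' --force 25

```text
time_s: 3.23
ee_pos: [556.0, -156.3, 0.7]
orientation: [0.0, 0.084, 0.996, -0.0]
contact_force: [0.0, -0.5, 0.8]
grip_width: 24.3
finger_force: 25.0
```

Plate gripped (24 mm). Lifting and carrying it to the blue compartment at (518.5, 211.6), turning +0.24 rad.

Request:
servo_tool --plan '[{"dx": 0, "dy": 0, "dz": 8, "roll": 0, "fingers": 0.8}, {"dx": 0, "dy": 0, "dz": 25, "roll": 0, "fingers": 0.8}, {"dx": 0, "dy": 0, "dz": 50, "roll": 0, "fingers": 0.8}, {"dx": -1, "dy": 12, "dz": 75, "roll": 0.01, "fingers": 0.8}, {"dx": -3, "dy": 35, "dz": 95, "roll": 0.03, "fingers": 0.8}, {"dx": -6, "dy": 65, "dz": 100, "roll": 0.06, "fingers": 0.8}, {"dx": -10, "dy": 100, "dz": 100, "roll": 0.09, "fingers": 0.8}, {"dx": -14, "dy": 135, "dz": 100, "roll": 0.12, "fingers": 0.8}, {"dx": -17, "dy": 170, "dz": 100, "roll": 0.15, "fingers": 0.8}, {"dx": -21, "dy": 205, "dz": 100, "roll": 0.18, "fingers": 0.8}]'

```text
time_s: 4.07
ee_pos: [534.5, 50.5, 101.0]
orientation: [0.0, -0.006, 1.0, 0.0]
contact_force: [0.5, 0.0, -0.8]
grip_width: 24.4
finger_force: 25.0
```

Request:
servo_tool --plan '[{"dx": -3, "dy": 35, "dz": 0, "roll": 0.02, "fingers": 0.8}, {"dx": -6, "dy": 70, "dz": 0, "roll": 0.04, "fingers": 0.8}, {"dx": -9, "dy": 102, "dz": 0, "roll": 0.06, "fingers": 0.8}, {"dx": -12, "dy": 130, "dz": 0, "roll": 0.06, "fingers": 0.8}, {"dx": -14, "dy": 150, "dz": 0, "roll": 0.06, "fingers": 0.8}, {"dx": -16, "dy": 162, "dz": 0, "roll": 0.06, "fingers": 0.8}, {"dx": -16, "dy": 162, "dz": 0, "roll": 0.06, "fingers": 0.8}, {"dx": -16, "dy": 162, "dz": 0, "roll": 0.06, "fingers": 0.8}]'

```text
time_s: 4.73
ee_pos: [518.8, 210.6, 100.5]
orientation: [-0.0, -0.036, 0.999, -0.0]
contact_force: [-0.1, -0.2, -1.9]
grip_width: 24.7
finger_force: 25.0
```

Run:
```python
from h import *
cm=cam("wrist"); s=bot.state(); print(s["time_s"],s["ee_pos"],s["grip_width"],s["contact_force"]); im=bot.snapshot("wrist"); cv2.imwrite("pics/w2.png",im)
hsv=cv2.cvtColor(im,cv2.COLOR_BGR2HSV)
from scipy.spatial.transform import Rotation as Ro
a=np.radians(4.2)
R=Ro.from_euler("z",a).as_matrix()
Q=np.array([[x,y,20] for x in(-82.5,82.5) for y in(6,90)])@R.T+[522,163.7,0]
Q=Q[[0,1,3,2]]; p=w2px(cm,Q); print(p.round())
m=cv2.inRange(hsv,(100,120,60),(130,255,255));n,l,st,c=cv2.connectedComponentsWithStats(m)
for k in range(1,n):
    if st[k,4]>1000:
        v,u=np.nonzero(l==k); print("blue",st[k],mrect(px2w(cm,np.c_[u,v],20)))
cv2.polylines(im,[p.astype(np.int32)],True,(255,255,0)); cv2.imwrite("pics/w2o.png",im)
```

```text
4.7333 [518.82796106 210.56593472 100.52107867] 24.692159202968135 [-0.07593242 -0.23968841 -1.93553434]
[[227. 115.]
 [336. 114.]
 [328. 306.]
 [235. 306.]]
blue [ 229  118  100  132 8218] (array([492.7, 207.2]), array([107.9,  77.9]), 4.2)
```

View pics/w2o.png

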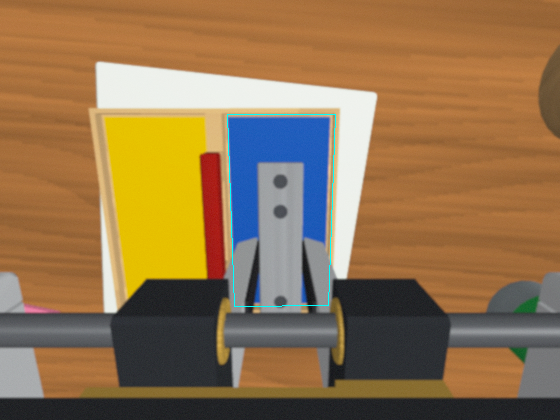

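The wrist view shows the plate aligned over the blue compartment. The predicted outline (227..336, 115..306) matches the lining within about 2 mm. Lowering.

Request:
servo_tool --plan '[{"dx": 0, "dy": 0, "dz": -15, "roll": 0, "fingers": 0.8}, {"dx": 0, "dy": 0, "dz": -35, "roll": 0, "fingers": 0.8}, {"dx": 0, "dy": 0, "dz": -55, "roll": 0, "fingers": 0.8}, {"dx": 0, "dy": 0, "dz": -68, "roll": 0, "fingers": 0.8}, {"dx": 0, "dy": 0, "dz": -74, "roll": 0, "fingers": 0.8}, {"dx": 0, "dy": 0, "dz": -76, "roll": 0, "fingers": 0.8}, {"dx": 0, "dy": 0, "dz": -77, "roll": 0, "fingers": 0.8}, {"dx": 0, "dy": 0, "dz": -77, "roll": 0, "fingers": 0.8}, {"dx": 0, "dy": 0, "dz": -77, "roll": 0, "fingers": 0.8}]'

```text
time_s: 5.53
ee_pos: [520.0, 210.8, 24.8]
orientation: [0.001, -0.035, 0.999, 0.0]
contact_force: [-0.5, -0.1, -1.2]
grip_width: 24.6
finger_force: 25.0
```

Request:
servo_tool --plan '[{"dx": 0, "dy": 0, "dz": -1, "roll": 0, "fingers": 0.8}, {"dx": 0, "dy": 0, "dz": -2, "roll": 0, "fingers": 0.8}, {"dx": 0, "dy": 0, "dz": -3, "roll": 0, "fingers": 0.8}, {"dx": 0, "dy": 0, "dz": -3.5, "roll": 0, "fingers": 0.8}, {"dx": 0, "dy": 0, "dz": -3.5, "roll": 0, "fingers": 0.8}, {"dx": 0, "dy": 0, "dz": -3.5, "roll": 0, "fingers": 0.8}]'

```text
time_s: 6.03
ee_pos: [519.2, 211.0, 20.6]
orientation: [0.0, -0.036, 0.999, 0.0]
contact_force: [-1.3, -1.2, 2.6]
grip_width: 24.7
finger_force: 25.0
```

Contact felt, so I open slightly and retreat.

Request:
servo_tool --plan '[{"dx": 0, "dy": 0, "dz": 0, "roll": 0, "fingers": 0.7}, {"dx": 0, "dy": 0, "dz": 0, "roll": 0, "fingers": 0.6}, {"dx": 0, "dy": 0, "dz": 0, "roll": 0, "fingers": 0.58}, {"dx": 0, "dy": 0, "dz": 0, "roll": 0, "fingers": 0.58}, {"dx": 0, "dy": 0, "dz": 10, "roll": 0, "fingers": 0.58}, {"dx": 0, "dy": 0, "dz": 35, "roll": 0, "fingers": 0.58}, {"dx": 0, "dy": 0, "dz": 70, "roll": 0, "fingers": 0.58}, {"dx": 0, "dy": 0, "dz": 105, "roll": 0, "fingers": 0.58}, {"dx": 0, "dy": -10, "dz": 125, "roll": 0, "fingers": 0.58}, {"dx": 0, "dy": -35, "dz": 130, "roll": 0, "fingers": 0.58}]'

```text
time_s: 6.87
ee_pos: [521.3, 177.9, 156.1]
orientation: [0.005, -0.037, 0.999, 0.001]
contact_force: [0.1, -0.4, 0.5]
grip_width: 39.7
finger_force: 0.0
```

Request:
servo_tool --plan '[{"dx": 0, "dy": -36, "dz": 0, "roll": -0.02, "fingers": 0.55}, {"dx": 0, "dy": -74, "dz": 0, "roll": -0.05, "fingers": 0.55}, {"dx": 1, "dy": -112, "dz": 0, "roll": -0.08, "fingers": 0.55}, {"dx": 1, "dy": -150, "dz": 0, "roll": -0.11, "fingers": 0.55}, {"dx": 1, "dy": -188, "dz": 0, "roll": -0.14, "fingers": 0.55}, {"dx": 1, "dy": -226, "dz": 0, "roll": -0.17, "fingers": 0.55}, {"dx": 1, "dy": -264, "dz": 0, "roll": -0.19, "fingers": 0.55}, {"dx": 2, "dy": -302, "dz": 0, "roll": -0.197, "fingers": 0.55}, {"dx": 2, "dy": -340, "dz": 0, "roll": -0.197, "fingers": 0.55}, {"dx": 2, "dy": -378, "dz": 0, "roll": -0.197, "fingers": 0.55}]'

```text
time_s: 7.7
ee_pos: [520.3, -204.2, 150.5]
orientation: [-0.0, 0.063, 0.998, -0.0]
contact_force: [1.3, -0.4, 1.0]
grip_width: 42.1
finger_force: 0.0
```

Request:
servo_tool --plan '[{"dx": 0, "dy": -36, "dz": 0, "roll": 0, "fingers": 0.55}, {"dx": 0, "dy": -70, "dz": 0, "roll": 0, "fingers": 0.55}, {"dx": 0, "dy": -95, "dz": 0, "roll": 0, "fingers": 0.55}, {"dx": 0, "dy": -108, "dz": 0, "roll": 0, "fingers": 0.55}, {"dx": 0, "dy": -108, "dz": 0, "roll": 0, "fingers": 0.55}, {"dx": 0, "dy": -108, "dz": 0, "roll": 0, "fingers": 0.55}, {"dx": 0, "dy": -108, "dz": 0, "roll": 0, "fingers": 0.55}]'

```text
time_s: 8.28
ee_pos: [521.1, -308.6, 150.1]
orientation: [-0.0, 0.062, 0.998, 0.001]
contact_force: [-0.5, 0.3, -0.3]
grip_width: 42.3
finger_force: 0.0
```

Run:
```python
from h import *
cm=cam("wrist"); s=bot.state(); print(s["time_s"],s["ee_pos"],s["orientation"]); im=bot.snapshot("wrist"); cv2.imwrite("pics/w3.png",im)
hsv=cv2.cvtColor(im,cv2.COLOR_BGR2HSV)
for nm,lo,hi,z in(("green",(50,60,30),(95,255,255),12),("steel",(90,0,80),(140,80,255),8)):
    n,l,st,c=cv2.connectedComponentsWithStats(cv2.inRange(hsv,lo,hi))
    for k in range(1,n):
        if st[k,4]>500:
            v,u=np.nonzero(l==k); P=px2w(cm,np.c_[u,v],z); print(nm,st[k],mrect(P))
t=bot.snapshot("top"); cv2.imwrite("pics/t3.png",cv2.resize(t[170:300,170:430],None,fx=3,fy=3));
```

```text
8.2833 [ 521.08599642 -308.62610643  150.09753332] [-1.12440598e-04  6.22342573e-02  9.98061424e-01  5.27952761e-04]
green [  96    0  101   49 2500] (array([ 335.1, -404.7]), array([87.5, 28.6]), -69.4)
green [ 266  145   20   78 1377] (array([ 502.4, -310.9]), array([77.6, 18.5]), -6.3)
steel [  25   21   89   78 3190] (array([ 362.4, -481.4]), array([72.4, 45.7]), -69.4)
steel [ 262  223   31   49 1077] (array([ 570. , -318.2]), array([54. , 32.4]), -7.2)
steel [  186   240   189   146 10399] (array([ 652.8, -325.1]), array([215.6, 182.9]), 82.8)
steel [   0  272   73  127 5271] (array([ 652.3, -607.8]), array([171.4,  81.1]), -19.3)
steel [ 392  274  168  125 5375] (array([ 728.5, -103.5]), array([184.9, 168.7]), -85.0)
```

View pics/w3.png

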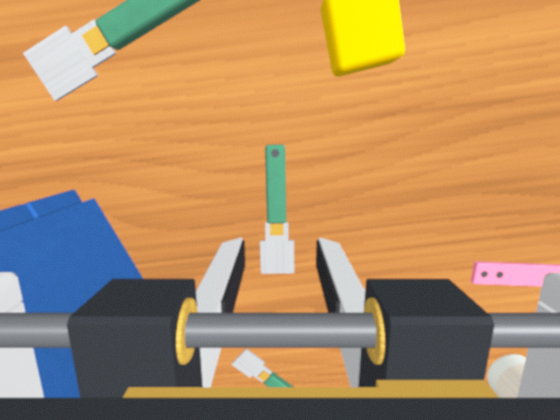

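View pics/t3.png

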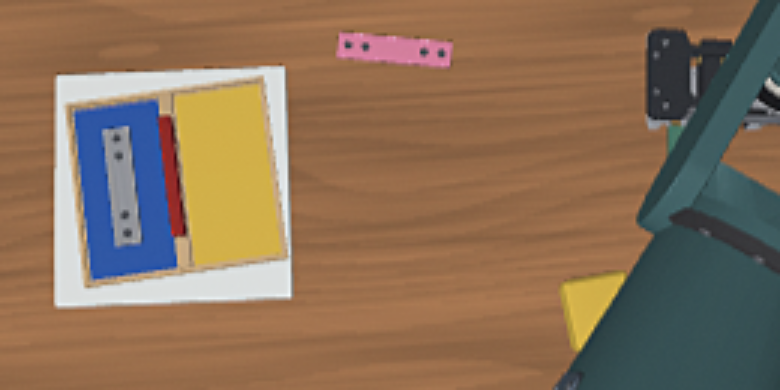

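The top view shows the plate flat and lengthwise in blue. The wrist view shows the knife handle at (276,184), between the fingers, and the blue cabinet's corner on the left. I check the clearance between the cabinet and the gripper body before descending.

Run:
```python
from h import *
t=cam("top")
for z in(0,100,150,200,250): print(z,px2w(t,[[437,167],[468,226]],z)[:,:2].round().tolist(), w2px(cam("side"),px2w(t,[[437,167],[468,226]],z)).round().tolist(), w2px(cam("wrist"),px2w(t,[[437,167],[468,226]],z)).round().tolist())
```

```text
0 [[666.0, -452.0], [487.0, -514.0]] [[434.0, 300.0], [401.0, 345.0]] [[174.0, 335.0], [80.0, 192.0]]
100 [[638.0, -413.0], [473.0, -470.0]] [[420.0, 263.0], [388.0, 301.0]] [[174.0, 375.0], [50.0, 191.0]]
150 [[624.0, -394.0], [466.0, -448.0]] [[413.0, 243.0], [381.0, 278.0]] [[175.0, 409.0], [22.0, 191.0]]
200 [[610.0, -374.0], [459.0, -426.0]] [[406.0, 223.0], [374.0, 255.0]] [[175.0, 464.0], [-27.0, 191.0]]
250 [[595.0, -355.0], [452.0, -404.0]] [[398.0, 202.0], [367.0, 231.0]] [[176.0, 572.0], [-139.0, 191.0]]
```

The cabinet's edge is at least 80 mm from the gripper body, so descending on the knife is safe.

Request:
servo_tool --plan '[{"dx": 1, "dy": -3, "dz": -25, "roll": 0.005, "fingers": 0.55}, {"dx": 1, "dy": -3, "dz": -60, "roll": 0.005, "fingers": 0.55}, {"dx": 1, "dy": -3, "dz": -95, "roll": 0.005, "fingers": 0.55}, {"dx": 1, "dy": -3, "dz": -120, "roll": 0.005, "fingers": 0.55}, {"dx": 1, "dy": -3, "dz": -135, "roll": 0.005, "fingers": 0.55}, {"dx": 1, "dy": -3, "dz": -145, "roll": 0.005, "fingers": 0.55}, {"dx": 1, "dy": -3, "dz": -147, "roll": 0.005, "fingers": 0.55}, {"dx": 1, "dy": -3, "dz": -147, "roll": 0.005, "fingers": 0.55}, {"dx": 1, "dy": -3, "dz": -147, "roll": 0.005, "fingers": 0.55}]'

```text
time_s: 9.13
ee_pos: [523.1, -313.4, 4.7]
orientation: [0.001, 0.06, 0.998, -0.001]
contact_force: [-0.1, -0.6, 0.4]
grip_width: 42.0
finger_force: 0.0
```

Request:
servo_tool --plan '[{"dx": 0, "dy": 0, "dz": 0, "roll": 0, "fingers": 0.7}, {"dx": 0, "dy": 0, "dz": 0, "roll": 0, "fingers": 0.8}, {"dx": 0, "dy": 0, "dz": 0, "roll": 0, "fingers": 0.85}, {"dx": 0, "dy": 0, "dz": 0, "roll": 0, "fingers": 0.85}, {"dx": 0, "dy": 0, "dz": 0, "roll": 0, "fingers": 0.85}, {"dx": 0, "dy": 0, "dz": 0, "roll": 0, "fingers": 0.85}]' --force 25

```text
time_s: 9.63
ee_pos: [522.4, -313.5, 3.9]
orientation: [0.001, 0.06, 0.998, -0.0]
contact_force: [-0.5, 0.2, 2.9]
grip_width: 19.7
finger_force: 25.0
```

Request:
servo_tool --plan '[{"dx": 0, "dy": 0, "dz": 8, "roll": 0, "fingers": 0.85}, {"dx": 0, "dy": 0, "dz": 25, "roll": 0, "fingers": 0.85}, {"dx": 0, "dy": 0, "dz": 50, "roll": 0, "fingers": 0.85}, {"dx": 0, "dy": 12, "dz": 75, "roll": 0, "fingers": 0.85}, {"dx": 0, "dy": 35, "dz": 95, "roll": 0.03, "fingers": 0.85}, {"dx": 0, "dy": 65, "dz": 105, "roll": 0.06, "fingers": 0.85}, {"dx": -1, "dy": 100, "dz": 105, "roll": 0.09, "fingers": 0.85}, {"dx": -2, "dy": 137, "dz": 105, "roll": 0.12, "fingers": 0.85}, {"dx": -3, "dy": 174, "dz": 105, "roll": 0.15, "fingers": 0.85}, {"dx": -4, "dy": 211, "dz": 105, "roll": 0.17, "fingers": 0.85}]'

```text
time_s: 10.47
ee_pos: [517.4, -100.6, 108.2]
orientation: [-0.0, -0.025, 1.0, 0.0]
contact_force: [0.3, -0.1, 0.1]
grip_width: 19.8
finger_force: 25.0
```

Request:
servo_tool --plan '[{"dx": 0, "dy": 37, "dz": 0, "roll": 0.02, "fingers": 0.85}, {"dx": 0, "dy": 74, "dz": 0, "roll": 0.024, "fingers": 0.85}, {"dx": -1, "dy": 111, "dz": 0, "roll": 0.024, "fingers": 0.85}, {"dx": -1, "dy": 145, "dz": 0, "roll": 0.024, "fingers": 0.85}, {"dx": -1, "dy": 175, "dz": 0, "roll": 0.024, "fingers": 0.85}, {"dx": -1, "dy": 200, "dz": 0, "roll": 0.024, "fingers": 0.85}, {"dx": -1, "dy": 213, "dz": 0, "roll": 0.024, "fingers": 0.85}, {"dx": -1, "dy": 217, "dz": 0, "roll": 0.024, "fingers": 0.85}, {"dx": -1, "dy": 217, "dz": 0, "roll": 0.024, "fingers": 0.85}, {"dx": -1, "dy": 217, "dz": 0, "roll": 0.024, "fingers": 0.85}]'

```text
time_s: 11.3
ee_pos: [517.0, 113.8, 107.9]
orientation: [-0.0, -0.036, 0.999, -0.0]
contact_force: [-0.1, 0.1, -0.4]
grip_width: 19.3
finger_force: 25.0
```

Run:
```python
from h import *
cm=cam("wrist"); s=bot.state(); print(s["time_s"],s["ee_pos"],s["orientation"],s["grip_width"]); im=bot.snapshot("wrist")
from scipy.spatial.transform import Rotation as Ro
R=Ro.from_euler("z",np.radians(4.2)).as_matrix(); C=np.array([522,163.7,0])
def poly(x0,x1,y0,y1,z,c):
    Q=np.array([[x0,y0,z],[x0,y1,z],[x1,y1,z],[x1,y0,z]])@R.T+C
    cv2.polylines(im,[w2px(cm,Q).astype(np.int32)],True,c)
poly(-82.5,82.5,-90,-6,20,(255,255,0)); poly(-55,55,-6,6,61,(255,0,255))
cv2.imwrite("pics/w4.png",im)
```

```text
11.3 [516.99932762 113.76517891 107.91552087] [-1.61855825e-04 -3.62750951e-02  9.99341723e-01 -4.59734564e-04] 19.30724252682097
```

View pics/w4.png

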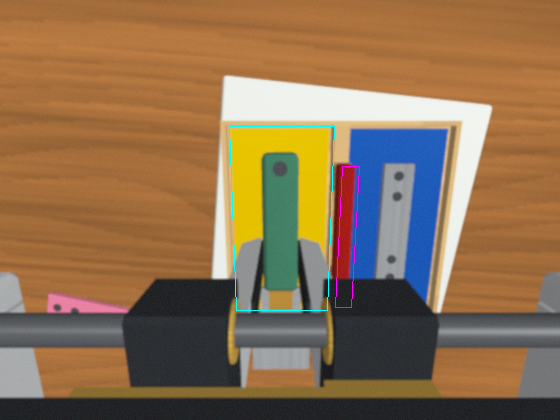

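The knife is held straight over the yellow compartment, whose outline fits. The red handle (336..356) lies about 3 px left of the prediction, so the tray's centre is nearer y≈162. Lowering.

Request:
servo_tool --plan '[{"dx": 0, "dy": 0, "dz": -15, "roll": 0, "fingers": 0.85}, {"dx": 0, "dy": 0, "dz": -35, "roll": 0, "fingers": 0.85}, {"dx": 0, "dy": 0, "dz": -55, "roll": 0, "fingers": 0.85}, {"dx": 0, "dy": 0, "dz": -70, "roll": 0, "fingers": 0.85}, {"dx": 0, "dy": 0, "dz": -77, "roll": 0, "fingers": 0.85}, {"dx": 0, "dy": 0, "dz": -80, "roll": 0, "fingers": 0.85}, {"dx": 0, "dy": 0, "dz": -80, "roll": 0, "fingers": 0.85}, {"dx": 0, "dy": 0, "dz": -80, "roll": 0, "fingers": 0.85}]'

```text
time_s: 12.02
ee_pos: [517.8, 114.4, 29.0]
orientation: [0.001, -0.036, 0.999, 0.0]
contact_force: [0.4, 0.2, -0.7]
grip_width: 19.5
finger_force: 25.0
```

Request:
servo_tool --plan '[{"dx": 0, "dy": 0, "dz": -1, "roll": 0, "fingers": 0.85}, {"dx": 0, "dy": 0, "dz": -2, "roll": 0, "fingers": 0.85}, {"dx": 0, "dy": 0, "dz": -3, "roll": 0, "fingers": 0.85}, {"dx": 0, "dy": 0, "dz": -3.5, "roll": 0, "fingers": 0.85}, {"dx": 0, "dy": 0, "dz": -3.5, "roll": 0, "fingers": 0.85}, {"dx": 0, "dy": 0, "dz": -3.5, "roll": 0, "fingers": 0.85}]'

```text
time_s: 12.52
ee_pos: [516.9, 114.9, 24.6]
orientation: [0.0, -0.037, 0.999, 0.0]
contact_force: [-0.0, -0.6, -1.4]
grip_width: 19.7
finger_force: 25.0
```

Request:
servo_tool --plan '[{"dx": 0, "dy": 0, "dz": -0.5, "roll": 0, "fingers": 0.85}, {"dx": 0, "dy": 0, "dz": -1, "roll": 0, "fingers": 0.85}, {"dx": 0, "dy": 0, "dz": -1, "roll": 0, "fingers": 0.85}, {"dx": 0, "dy": 0, "dz": -1, "roll": 0, "fingers": 0.85}]'

```text
time_s: 12.85
ee_pos: [517.0, 114.9, 23.9]
orientation: [0.0, -0.037, 0.999, 0.0]
contact_force: [-1.1, -0.5, 2.7]
grip_width: 19.8
finger_force: 25.0
```

Contact. Releasing, rising, and moving over the handle.

Request:
servo_tool --plan '[{"dx": 0, "dy": 0, "dz": 0, "roll": 0, "fingers": 0.75}, {"dx": 0, "dy": 0, "dz": 0, "roll": 0, "fingers": 0.65}, {"dx": 0, "dy": 0, "dz": 0, "roll": 0, "fingers": 0.62}, {"dx": 0, "dy": 0, "dz": 0, "roll": 0, "fingers": 0.62}, {"dx": 0, "dy": 0, "dz": 10, "roll": 0, "fingers": 0.62}, {"dx": 0, "dy": 0, "dz": 35, "roll": 0, "fingers": 0.62}, {"dx": 0, "dy": 0, "dz": 70, "roll": 0, "fingers": 0.62}, {"dx": 0, "dy": 0, "dz": 100, "roll": 0, "fingers": 0.62}, {"dx": 0, "dy": 5, "dz": 115, "roll": 0, "fingers": 0.62}, {"dx": 1, "dy": 15, "dz": 120, "roll": 0, "fingers": 0.62}]'

```text
time_s: 13.68
ee_pos: [520.2, 129.7, 148.7]
orientation: [0.004, -0.036, 0.999, 0.0]
contact_force: [0.6, 0.3, 0.5]
grip_width: 35.5
finger_force: 0.0
```

Request:
servo_tool --plan '[{"dx": 2, "dy": 20, "dz": 0, "roll": 0, "fingers": 0.65}, {"dx": 4, "dy": 32, "dz": 0, "roll": 0, "fingers": 0.65}, {"dx": 4, "dy": 32, "dz": 0, "roll": 0, "fingers": 0.65}, {"dx": 4, "dy": 32, "dz": 0, "roll": 0, "fingers": 0.65}, {"dx": 4, "dy": 32, "dz": 0, "roll": 0, "fingers": 0.65}, {"dx": 4, "dy": 32, "dz": 0, "roll": 0, "fingers": 0.65}]'

```text
time_s: 14.18
ee_pos: [521.5, 161.3, 142.6]
orientation: [-0.001, -0.036, 0.999, -0.0]
contact_force: [-0.3, 0.1, -0.2]
grip_width: 33.0
finger_force: 0.0
```

Run:
```python
from h import *
cm=cam("wrist"); s=bot.state(); print(s["time_s"],s["ee_pos"],s["orientation"],s["grip_width"]); im=bot.snapshot("wrist"); cv2.imwrite("pics/w5.png",im)
hsv=cv2.cvtColor(im,cv2.COLOR_BGR2HSV)
m=cv2.inRange(hsv,(170,120,60),(180,255,255))|cv2.inRange(hsv,(0,200,60),(4,255,255))
n,l,st,c=cv2.connectedComponentsWithStats(m)
for k in range(1,n):
    if st[k,4]>200:
        v,u=np.nonzero(l==k); print(st[k],mrect(px2w(cm,np.c_[u,v],61)))
```

```text
14.1833 [521.5198018  161.25577052 142.63953428] [-8.37390999e-04 -3.63842839e-02  9.99337478e-01 -2.96048945e-04] 32.95142286591225
[ 275  152   12  123 1347] (array([520.1, 161.2]), array([105.7,   9. ]), 3.9)
```

View pics/w5.png

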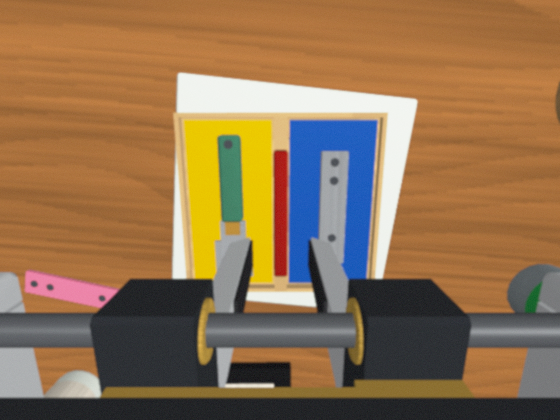

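The wrist view shows both pieces flat in their compartments. The handle is at (281,213), centred between the fingers and aligned, at (520.5, 161.2). Descending on it to TCP z≈36.

Request:
servo_tool --plan '[{"dx": -0.5, "dy": 0, "dz": -20, "roll": 0, "fingers": 0.7}, {"dx": -0.5, "dy": 0, "dz": -45, "roll": 0, "fingers": 0.7}, {"dx": -0.5, "dy": 0, "dz": -70, "roll": 0, "fingers": 0.7}, {"dx": -0.5, "dy": 0, "dz": -90, "roll": 0, "fingers": 0.7}, {"dx": -0.5, "dy": 0, "dz": -102, "roll": 0, "fingers": 0.7}, {"dx": -0.5, "dy": 0, "dz": -107, "roll": 0, "fingers": 0.7}, {"dx": -0.5, "dy": 0, "dz": -107, "roll": 0, "fingers": 0.7}, {"dx": -0.5, "dy": 0, "dz": -107, "roll": 0, "fingers": 0.7}, {"dx": -0.5, "dy": 0, "dz": -107, "roll": 0, "fingers": 0.7}]'

```text
time_s: 14.98
ee_pos: [522.7, 162.0, 38.2]
orientation: [0.002, -0.037, 0.999, 0.0]
contact_force: [-0.1, 0.3, 0.9]
grip_width: 28.2
finger_force: 0.0
```

Request:
servo_tool --plan '[{"dx": 0, "dy": 0, "dz": 0, "roll": 0, "fingers": 0.8}, {"dx": 0, "dy": 0, "dz": 0, "roll": 0, "fingers": 0.85}, {"dx": 0, "dy": 0, "dz": 0, "roll": 0, "fingers": 0.9}, {"dx": 0, "dy": 0, "dz": 0, "roll": 0, "fingers": 0.95}, {"dx": 0, "dy": 0, "dz": 0, "roll": 0, "fingers": 0.95}, {"dx": 0, "dy": 0, "dz": 0, "roll": 0, "fingers": 0.95}, {"dx": 0, "dy": 0, "dz": 0, "roll": 0, "fingers": 0.95}, {"dx": 0, "dy": 0, "dz": 0, "roll": 0, "fingers": 0.95}]' --force 50

```text
time_s: 15.65
ee_pos: [522.1, 161.6, 37.5]
orientation: [0.001, -0.037, 0.999, -0.0]
contact_force: [-0.5, -1.9, 4.6]
grip_width: 11.7
finger_force: 50.0
```

Gripped at 11.7 mm. Lifting gently, straight up 100 mm.

Request:
servo_tool --plan '[{"dx": 0, "dy": 0, "dz": 1, "roll": 0, "fingers": 0.95}, {"dx": 0, "dy": 0, "dz": 3, "roll": 0, "fingers": 0.95}, {"dx": 0, "dy": 0, "dz": 6, "roll": 0, "fingers": 0.95}, {"dx": 0, "dy": 0, "dz": 10, "roll": 0, "fingers": 0.95}, {"dx": 0, "dy": 0, "dz": 15, "roll": 0, "fingers": 0.95}, {"dx": 0, "dy": 0, "dz": 20, "roll": 0, "fingers": 0.95}, {"dx": 0, "dy": 0, "dz": 25, "roll": 0, "fingers": 0.95}, {"dx": 0, "dy": 0, "dz": 30, "roll": 0, "fingers": 0.95}, {"dx": 0, "dy": 0, "dz": 35, "roll": 0, "fingers": 0.95}, {"dx": 0, "dy": 0, "dz": 40, "roll": 0, "fingers": 0.95}]'

```text
time_s: 16.48
ee_pos: [521.6, 161.9, 77.2]
orientation: [0.0, -0.037, 0.999, 0.0]
contact_force: [0.5, -0.7, -6.3]
grip_width: 11.5
finger_force: 50.0
```

Request:
servo_tool --plan '[{"dx": 0, "dy": 0, "dz": 6, "roll": 0, "fingers": 0.95}, {"dx": 0, "dy": 0, "dz": 13, "roll": 0, "fingers": 0.95}, {"dx": 0, "dy": 0, "dz": 20, "roll": 0, "fingers": 0.95}, {"dx": 0, "dy": 0, "dz": 27, "roll": 0, "fingers": 0.95}, {"dx": 0, "dy": 0, "dz": 34, "roll": 0, "fingers": 0.95}, {"dx": 0, "dy": 0, "dz": 41, "roll": 0, "fingers": 0.95}, {"dx": 0, "dy": 0, "dz": 48, "roll": 0, "fingers": 0.95}, {"dx": 0, "dy": 0, "dz": 54, "roll": 0, "fingers": 0.95}, {"dx": 0, "dy": 0, "dz": 58, "roll": 0, "fingers": 0.95}, {"dx": 0, "dy": 0, "dz": 61, "roll": 0, "fingers": 0.95}]'

```text
time_s: 17.32
ee_pos: [521.7, 161.9, 138.3]
orientation: [0.0, -0.037, 0.999, 0.0]
contact_force: [0.2, 0.4, -5.9]
grip_width: 12.1
finger_force: 50.0
```

Request:
servo_tool --plan '[{"dx": 0, "dy": 0, "dz": 1, "roll": 0, "fingers": 0.95}, {"dx": 0, "dy": 0, "dz": 1, "roll": 0, "fingers": 0.95}, {"dx": 0, "dy": 0, "dz": 1, "roll": 0, "fingers": 0.95}, {"dx": 0, "dy": 0, "dz": 1, "roll": 0, "fingers": 0.95}, {"dx": 0, "dy": 0, "dz": 1, "roll": 0, "fingers": 0.95}, {"dx": 0, "dy": 0, "dz": 1, "roll": 0, "fingers": 0.95}, {"dx": 0, "dy": 0, "dz": 1, "roll": 0, "fingers": 0.95}, {"dx": 0, "dy": 0, "dz": 1, "roll": 0, "fingers": 0.95}]'

```text
time_s: 17.98
ee_pos: [521.4, 161.8, 138.4]
orientation: [-0.0, -0.037, 0.999, 0.0]
contact_force: [0.0, 0.8, -5.7]
grip_width: 11.7
finger_force: 50.0
```

Run:
```python
from h import *
s=bot.state(); print(s["time_s"],s["ee_pos"],s["grip_width"],s["finger_force"],s["contact_force"],s["ft_torque"])
a=bot.snapshot("side")[130:270,180:380]; b=bot.snapshot("wrist")
cv2.imwrite("pics/e.png",np.hstack([cv2.resize(a,(430,300)),cv2.resize(b,(370,300))]))
```

```text
17.9833 [521.40095404 161.83596049 138.3966243 ] 11.693943399185818 49.99774217605591 [ 0.03513068  0.76728898 -5.70670611] [ 0.00431222 -0.00712513 -0.06253311]
```

View pics/e.png

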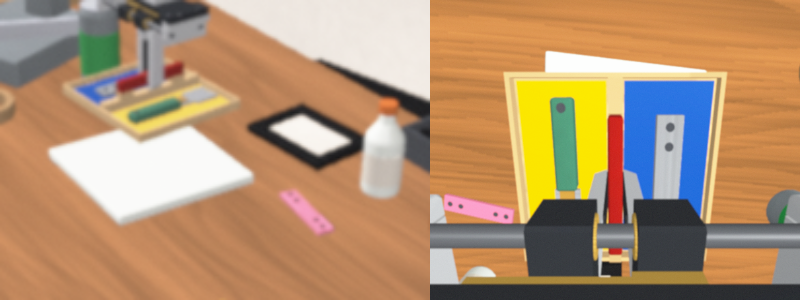

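The tray hangs level, about 100 mm above the board, with both pieces lying flat in their compartments and the grip steady. Handing in.

```bash
python3 -c "
from rig import bot
print(bot.job_done())"
```

```text
the job is handed in; nothing more can be done
None
```

The plate lies flat in the blue compartment and the knife flat in the yellow one; I handed the job in at about 18 s with the tray held level by its red handle, about 10 cm above the board.

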